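# Restock the swab-tub rack at a vaccination table

### The arm

A 6-joint arm with a two-finger parallel gripper is mounted at the origin on the work surface. World frame = base frame: x ahead of the robot, y to its left, z up, the work surface at z = 0. Lengths are in mm, angles in rad, forces in N, time in s.
With the tool pointing down it reaches from about 350 to 725 mm from the base axis. Payload 6 kg.
Tool frame: the origin (TCP) lies midway between the tips of the shut fingers; the grasp point (between the pads) lies 19 mm behind it; z points along the fingers, y is the direction in which the jaws open and shut (so a half turn about z gives the same grasp; the last joint's range is limited). The gripper opens to 85 mm and grips with 20 to 120 N. Pads are 22 mm wide; open, the fingers measure 114 mm over their backs; the gripper's body (76 mm by 85 mm) begins 54 mm behind the grasp point. The pads swing forward as they close: fully open they stand 13 mm farther back than shut.
Start: joints at [-0.921, 0.04, 0.085, 0, -1.615, -0.334], TCP at [186.355, -570.303, 231.261] pointing down, gripper open.
Joint ranges: [-2.56, 2.56], [-1.29, 2.01], [-1.08, 1.49], [-3.29, 1.98], [-2.81, -0.18], [-2.99, 2.99]. Speed limits (rad/s): [2.57, 2.57, 3.01, 3.14, 3.14, 3.14].

### API

Orientations are given as [roll, pitch, yaw] about the fixed x, y, z axes, in that order (R = Rz(yaw) Ry(pitch) Rx(roll)).
In Python, from workcell import * gives the robot as it stands. The module is installed in compiled form; this text tells all that it offers.
- The arm moves only by the shell command python3 -m jog 'ROWS' [FORCE]. ROWS is JSON, a list of rows, each a list of 5 numbers: the gripper command: -1 is fully open, 1 is shut, values between are in proportion, then the shift along the tool's x, y, z in mm, then the turn about the tool's z in degrees. In form: [[gripper, dx, dy, dz, spin], ...]. A call has 1 to 20 rows; each row shifts and turns the commanded pose from where the row before left it, along the tool's axes as they then stand; what a row does not reach is not made up. A row lasts 1/12 s, in which the tool goes at most 41.7 mm and 7.16 degrees, less where a joint would pass 70% of its speed; a pose out of reach is approached as far as the arm can. A call with a gripper value outside its range is refused whole. The fingers move at their own pace and stop on an object; FORCE is the grip in N (left out, the last holds). Time passes only in rows, so rows that do not move let the fingers close. It gives the time, the measured TCP pose, the force and the opening at its end, in the units of the state.
- observe(): the state, without advancing time (a new reading comes with each control period).
- grab_frame(name): name is "side" or "top" or "wrist"; returns the picture (480x640x3 uint8, red, green, blue); there is no depth.
- camera_info(name): a dict with "intrinsics" (3x3 intrinsics, pixels), "dist_coeffs" ([k1, k2, p1, p2, k3] as OpenCV has them; the pictures are not rectified), "xyz" and "attitude" of the camera in the world. Camera axes: x right, y down, z forward; pixel columns grow to the right and rows downward; lengths in mm; the calibration is good to about 2 mm. A picture is of the moment at which its call begins: read the wrist's pose just before it. camera_info takes no time and is no camera call; for the wrist camera it gives the pose at the moment of the call.
- finish_job(): hands the job in, once; it reports no verdict.
The state is a dict: "clock": time; "joint_positions": joint angles; "qd": joint speeds; "tau": joint torques, N m; "tcp_pos": TCP position; "tool_rot": TCP orientation; "contact_force": force on the tool from outside, world axes, zero at the start; "torque": the same for the moment, N m; "gripper_width": finger opening in mm.
Only numpy, scipy, OpenCV 4.12 (cv2) and the standard library are available. Lean on these libraries where they do the work, as an engineer would, in place of code of your own. Each camera call takes 0.05 s, during which the arm holds its last target. There are 200 camera calls.

### The job

Restock the rack on the vaccination table: slide the two refill tubs into the two bays that are empty, each pushed fully home against the back rail, and press their loose lids down until they are fully shut. Leave the bays that are already stocked as they are, and do not tip a tub or knock the other things on the table about.

Things in the scene. Friction and masses are not known exactly. Their poses are not given: they have to be found in the camera images.
- rack: White steel rack fixed to the table, 430 mm wide (y), no floor, open above and towards the robot. Back rail 42 mm high, inner face at x=+50 mm; five dividers 42 mm high, 10 mm thick, reach from it to x=-43 mm (front 20 mm tapered): four bays 95 mm wide, 105 mm pitch, two empty, two stocked, varying. Origin on the table, mid-row of homed tub centres; +x into the bays, away from the robot; +y left
- bay_1 (a point): Point on the table at the middle of bay 1 (leftmost, rack y = +157.5 mm): the spot where the centre of a tub's underside comes when the tub is fully home in that bay. Axes as the rack's. Whether this bay is empty differs from time to time.
- bay_2 (a point): Point on the table at the middle of bay 2 (second from left, rack y = +52.5 mm): the spot where the centre of a tub's underside comes when the tub is fully home in that bay. Axes as the rack's. Whether this bay is empty differs from time to time.
- bay_3 (a point): Point on the table at the middle of bay 3 (third from left, rack y = -52.5 mm): the spot where the centre of a tub's underside comes when the tub is fully home in that bay. Axes as the rack's. Whether this bay is empty differs from time to time.
- bay_4 (a point): Point on the table at the middle of bay 4 (rightmost, rack y = -157.5 mm): the spot where the centre of a tub's underside comes when the tub is fully home in that bay. Axes as the rack's. Whether this bay is empty differs from time to time.
- refill_1: Loose refill tub on the table before the rack, the right-hand one (-y) at the start: white body 100 (its x) x 88 (its y) x 50 mm high, straight sides; blue lid 97 x 86 mm resting loose on top. 0.2 to 0.37 kg, too wide to grasp: slide it by its sides. Origin: centre of underside; z up, +x at first roughly away from the robot. The refills are interchangeable: either fits either empty bay.
- refill_2: Loose refill tub on the table before the rack, the left-hand one (+y) at the start: white body 100 (its x) x 88 (its y) x 50 mm high, straight sides; blue lid 97 x 86 mm resting loose on top. 0.2 to 0.37 kg, too wide to grasp: slide it by its sides. Origin: centre of underside; z up, +x at first roughly away from the robot. The refills are interchangeable: either fits either empty bay.
- refill_1_lid (a joint): How far the lid of refill_1 has been pressed down, in m: 0 to 0.003 as found (standing proud), 0.010 fully shut. It stays where it is left, and takes about 6 N straight down to move (press with 10 to 15 N); it does not spring back.
- refill_2_lid (a joint): How far the lid of refill_2 has been pressed down, in m: 0 to 0.003 as found (standing proud), 0.010 fully shut. It stays where it is left, and takes about 6 N straight down to move (press with 10 to 15 N); it does not spring back.
- refill_1_lid_top (a point): Centre of the flat top face of refill_1's lid: 72 mm above the table at lid value 0, 62 mm when fully shut.
- refill_2_lid_top (a point): Centre of the flat top face of refill_2's lid: 72 mm above the table at lid value 0, 62 mm when fully shut.
- stocked_tub: Tub of the same make (100 x 88 mm, 62 mm high), lid already shut, standing fully home in one of the bays. Loose. Origin at the centre of its underside. Leave alone.
- needle_carton: White and green card carton, 98 x 88 mm, 66 mm high, standing fully home in one of the bays, which is therefore not empty. Loose. Origin at the centre of its underside. Leave alone.
- glove_box: Blue and white glove carton, 120 x 230 mm, 75 mm high, loose, on the left of the table. Origin at the centre of its underside. Bystander.
- gel_bottle: Pale blue pump bottle of hand gel, diameter 64 mm, 187 mm high, loose, on the right of the table. Origin at the centre of its underside. Bystander.
- plaster_box: Small white and orange carton of plasters, 62 x 115 mm, 40 mm high, loose, on the left, nearer the robot than the glove box. Origin at the centre of its underside. Bystander.

How it is judged:
By the outcome, as a careful person would: the job done as asked, in the order asked, and still so for the second after the job is handed in, with the robot touching nothing.
It also fails if it takes over 67 s, if anything falls off the work surface, if the arm or the gripper's body presses on something with over 40 N, if the wrist force passes 120 N, or if a joint passes its speed limit or range.

## Working session

There is one attempt and no reset: what is moved stays moved. The work goes in short steps, Python scripts to look and compute and a shell command to move; the robot and the scene stay as the last step left them, time stands still between calls to the robot, and variables do not carry over. Pictures are saved under pics/ and viewed, about 8 in all and at most 12, crops included, and the job is handed in when it is done.

```bash
mkdir -p pics
cat > h.py <<'E'
from workcell import *
import numpy as np, cv2
from scipy.spatial.transform import Rotation as R
def cam(n):
    c=camera_info(n); K=np.array(c["intrinsics"],float); D=np.array(c["dist_coeffs"],float)
    a=np.array(c["attitude"],float); Rm=a if a.shape==(3,3) else R.from_euler('xyz',a).as_matrix()
    return K,D,np.array(c["xyz"],float),Rm
def px2w(C,pts,z):
    K,D,t,Rm=C
    u=cv2.undistortPoints(np.array(pts,float).reshape(-1,1,2),K,D).reshape(-1,2)
    d=np.c_[u,np.ones(len(u))]@Rm.T
    return t+d*((np.broadcast_to(z,len(u))-t[2])/d[:,2])[:,None]
def w2px(C,P):
    K,D,t,Rm=C
    p=(np.array(P,float).reshape(-1,3)-t)@Rm
    return cv2.projectPoints(p,np.zeros(3),np.zeros(3),K,D)[0].reshape(-1,2)
def snap(n,f):
    im=grab_frame(n); cv2.imwrite('pics/'+f,im[:,:,::-1]); return im
E
python3 - <<'E'
from h import *
print(observe())
for n in("top","side","wrist"): print(n,camera_info(n))
snap("top","t0.png"); snap("side","s0.png")
E
```

```text
{'clock': 0.0, 'joint_positions': array([-9.21301828e-01,  4.08667391e-02,  8.37937544e-02, -4.51760872e-04,
       -1.61550930e+00, -3.33692903e-01]), 'qd': array([-1.05297665e-03,  6.71058757e-04, -1.00228322e-03,  1.56746860e-04,
       -6.65087059e-05, -1.01321981e-03]), 'tau': array([ 4.12640165e-04, -3.68205535e+01,  3.47404468e+01,  6.93243697e+00,
       -5.54894388e-03,  1.07112122e-06]), 'tcp_pos': array([ 186.31345554, -569.99130435,  230.24069847]), 'tool_rot': array([ 3.13975739e+00, -1.58511529e-04, -2.82577112e+00]), 'contact_force': array([-0.03691184,  0.66910038,  0.30252823]), 'torque': array([-0.0182742 ,  0.04771663, -0.01744073]), 'gripper_width': 85.35247499456877}
top {'intrinsics': array([[471.7671145 ,   0.        , 320.71413925],
       [  0.        , 471.7671145 , 223.32412464],
       [  0.        ,   0.        ,   1.        ]]), 'dist_coeffs': array([0.03728482, 0.        , 0.        , 0.        , 0.        ]), 'xyz': array([4.70788719e+02, 1.09737989e+00, 1.28838242e+03]), 'attitude': array([-3.06368483, -0.00445028, -1.57689579])}
side {'intrinsics': array([[490.79611472,   0.        , 319.97558799],
       [  0.        , 490.79611472, 237.64892215],
       [  0.        ,   0.        ,   1.        ]]), 'dist_coeffs': array([-0.12599446,  0.        ,  0.        ,  0.        ,  0.        ]), 'xyz': array([231.36120335, 720.51475045, 848.88885158]), 'attitude': array([-2.34720666, -0.01497761, -2.68201795])}
wrist {'intrinsics': array([[389.81204485,   0.        , 320.98316101],
       [  0.        , 389.81204485, 237.05728996],
       [  0.        ,   0.        ,   1.        ]]), 'dist_coeffs': array([-0.0490672,  0.       ,  0.       ,  0.       ,  0.       ]), 'xyz': array([ 120.19252413, -591.74542265,  372.95635945]), 'attitude': array([ 2.85968052e+00, -1.83654769e-03,  1.88631736e+00])}
```

View pics/t0.png

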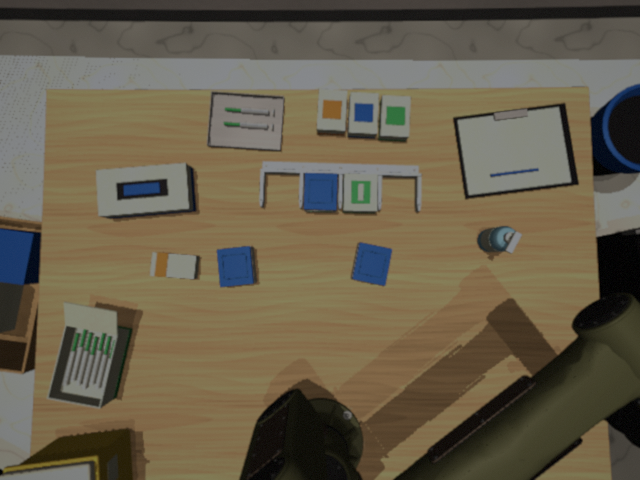

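View pics/s0.png

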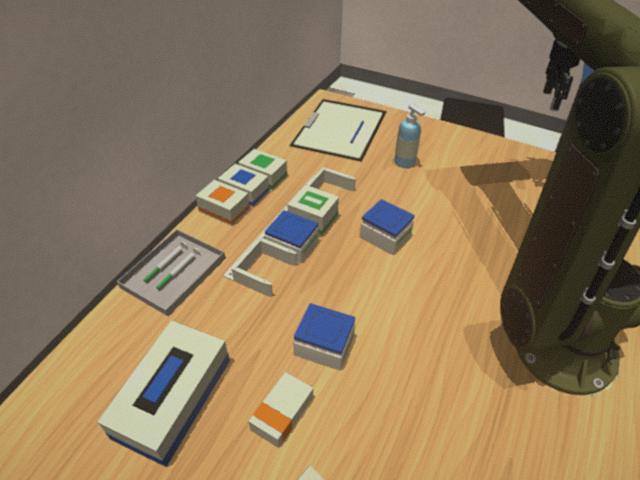

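The top view shows the rack spanning columns 260–420. Bay 2 holds a tub at (321,192) and bay 3 the carton at (361,190), so bays 1 and 4 are empty. The refill lids are at (236,266) on the left and (372,264) on the right. The side view agrees. Next I'll measure them.

Run:
```python
from h import *
im=cv2.imread('pics/t0.png'); C=cam("top")
hsv=cv2.cvtColor(im,cv2.COLOR_BGR2HSV)
m=((hsv[...,0]>100)&(hsv[...,0]<125)&(hsv[...,1]>130)&(hsv[...,2]>60)).astype(np.uint8)
n,l,st,ce=cv2.connectedComponentsWithStats(m)
for i in range(1,n):
    if st[i,4]>500 and st[i,1]>140 and st[i,0]>100 and st[i,0]<450:
        c=cv2.findContours((l==i).astype(np.uint8),0,2)[0][0].reshape(-1,2)
        w=px2w(C,c,70)[:,:2].astype(np.float32)
        print(ce[i],cv2.minAreaRect(w),w.min(0),w.max(0))
big=cv2.resize(im[150:300,200:440],None,fx=3.3,fy=3.3,interpolation=cv2.INTER_CUBIC)
cv2.imwrite('pics/t0c.png',big)
```

```text
[320.30160142 191.15480427] ((649.1749877929688, -3.589385986328125), (83.25731658935547, 91.96745300292969), 89.517333984375) [602.9649  -45.58177] [695.241     38.230537]
[371.82788296 263.70137694] ((461.11279296875, -135.87619018554688), (81.57953643798828, 93.40637969970703), 77.95465850830078) [ 408.95422 -183.17679] [514.32477 -86.9014 ]
[234.95150502 266.17892977] ((456.89947509765625, 215.67352294921875), (93.86528778076172, 83.65634155273438), 5.859820365905762) [408.9763  171.95284] [505.87198 259.6724 ]
```

View pics/t0c.png

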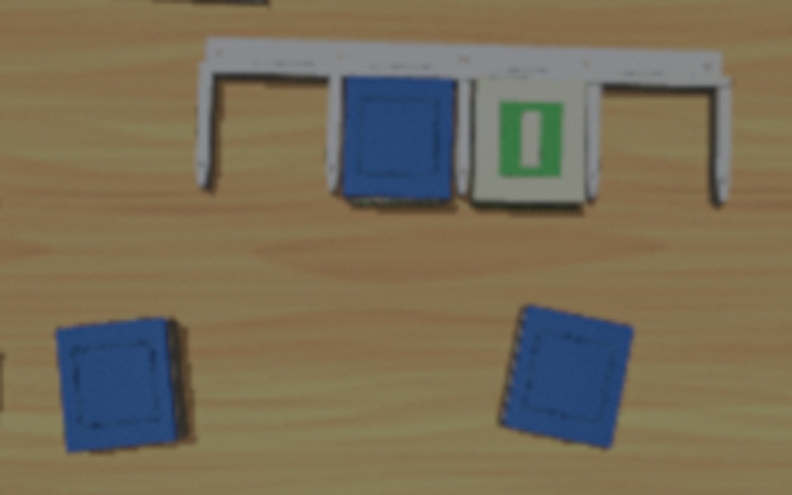

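The enlarged crop confirms this: the rack's rear corners are at crop (205,38) and (722,52), so the rack is yawed by a little under 2° clockwise. Next I'll fit the rack by edge points and check the refills and plaster box.

Run:
```python
from h import *
C=cam("top"); f=lambda P:np.array(P,float)/3.3+[200,150]-0.35
names=["rearL","rearR","tipL","tipR"]
for n,w in zip(names,px2w(C,f([(205,38),(722,52),(205,188),(720,204)]),42)): print(n,w.round(1))
print("d1 outer/d5 outer mid",px2w(C,f([(198,125),(731,125)]),42).round(1))
print("divider tops near front x-centres (d1,d2,d3,d4,d5)",px2w(C,f([(205,160),(334,165),(463,170),(593,175),(721,180)]),42).round(1))
print("plaster R edge, L",px2w(C,[(198,267),(151,264)],40).round(1))
print("gel",px2w(C,[(490,240)],100).round(1))
# fit yaw of white-rail rear edge with subpixel gradient
im=cv2.cvtColor(cv2.imread('pics/t0.png'),cv2.COLOR_BGR2GRAY).astype(float)
pts=[]
for u in range(268,416,4):
    col=im[152:172,u]; g=np.diff(col); i=int(np.argmax(g)); 
    a,b,c=g[i-1],g[i],g[i+1]; pts.append((u,152+i+.5+(a-c)/(2*(a-2*b+c))))
w=px2w(C,pts,42); p=np.polyfit(w[:,1],w[:,0],1); print("rear x=a*y+b",p, np.std(w[:,0]-np.polyval(p,w[:,1])), "yaw",-np.degrees(np.arctan(p[0])))
```

```text
rearL [735.6 151.5  42. ]
rearR [ 721.8 -267.1   42. ]
tipL [613.4 151.1  42. ]
tipR [ 598.1 -262.9   42. ]
d1 outer/d5 outer mid [[ 664.6  156.9   42. ]
 [ 662.1 -273.2   42. ]]
divider tops near front x-centres (d1,d2,d3,d4,d5) [[ 636.1  151.2   42. ]
 [ 631.5   47.4   42. ]
 [ 626.9  -56.6   42. ]
 [ 622.2 -161.3   42. ]
 [ 617.5 -264.1   42. ]]
plaster R edge, L [[455.1 317.7  40. ]
 [463.9 440.1  40. ]]
gel [[ 519.1 -429.7  100. ]]Traceback (most recent call last):
  File "<stdin>", line 14, in <module>
IndexError: index 19 is out of bounds for axis 0 with size 19
```

Rack origin is about (649, −58) with yaw about −2°. The outer width measures 430 and the stocked tub lands at rack (0, 54), so the fit holds. That puts bay 1 at (654, 100) and bay 4 at (644, −215).

I'll push each tub sideways into line with its bay using two spread fingers, then forward. Refill_1 goes first, with the tool at yaw −92°.

```bash
python3 -m jog '[[-0.18,0,0,0,-7],[-0.18,0,0,0,-7],[-0.18,0,0,0,-7],[-0.18,0,0,0,-7],[-0.18,0,0,0,-7],[-0.18,0,0,0,-7],[-0.18,0,0,0,-7],[-0.18,0,0,0,-7],[-0.18,0,0,0,-7],[-0.18,0,0,0,-7],[-0.18,-35,-17,0,0],[-0.18,-35,-17,0,0],[-0.18,-35,-17,0,0],[-0.18,-35,-17,0,0],[-0.18,-35,-17,0,0],[-0.18,-35,-17,0,0],[-0.18,-35,-17,0,0],[-0.18,-35,-17,0,0],[-0.18,-35,-17,0,0],[-0.18,-35,-17,0,0]]' 40
python3 -m jog '[[-0.18,-35,-17,0,0],[-0.18,-35,-17,0,0],[-0.18,-35,-17,0,0],[-0.18,-35,-17,0,0],[-0.18,-35,-17,0,0],[-0.18,0,0,30,0],[-0.18,0,0,30,0],[-0.18,0,0,0,0]]'
```

```text
clock: 1.77
tcp_pos: [368.2, -224.3, 231.2]
tool_rot: [-3.141, 0.0, -1.604]
contact_force: [0.7, -1.1, 1.3]
gripper_width: 50.5
clock: 2.43
tcp_pos: [455.9, -53.0, 164.5]
tool_rot: [3.131, -0.0, -1.603]
contact_force: [0.2, 0.6, -1.5]
gripper_width: 50.7
```

```bash
python3 -m jog '[[-0.18,0,-1,39,0],[-0.18,0,-1,39,0],[-0.18,0,-1,39,0],[-0.18,0,0,30,0],[-0.18,0,0,10,0],[-0.18,0,0,0,0]]'
python3 - <<'E'
from h import *
snap("wrist","w1.png"); C=cam("wrist")
print(observe()["tcp_pos"],C[2])
E
```

```text
clock: 2.93
tcp_pos: [460.4, -54.8, 12.9]
tool_rot: [3.138, -0.001, -1.605]
contact_force: [-0.4, -0.5, 0.0]
gripper_width: 50.4
[462.00887579 -54.64971543  15.41951084] [ 460.32849075 -124.49349995  158.17739171]
```

View pics/w1.png

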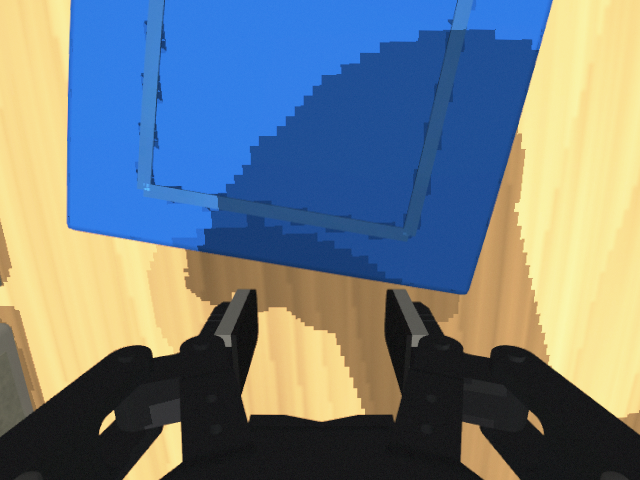

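The wrist view shows both fingertips, at (240,300) and (400,300), facing the tub's left side and inside its width. Now the sideways push of about 97 mm.

```bash
python3 -m jog '[[-0.18,10,0,0,0],[-0.18,7,0,0,0],[-0.18,7,0,0,0],[-0.18,8,0,0,0],[-0.18,8,0,0,0],[-0.18,8,0,0,0],[-0.18,8,0,0,0],[-0.18,8,0,0,0],[-0.18,8,0,0,0],[-0.18,8,0,0,0],[-0.18,6,0,0,0],[-0.18,5,0,0,0],[-0.18,4,0,0,0],[-0.18,2,0,0,0],[-0.18,0,0,0,0],[-0.18,0,0,0,0]]'
cat > lids.py <<'E'
from h import *
def lids(f):
    im=snap("top",f)[:,:,::-1]; C=cam("top"); hsv=cv2.cvtColor(np.ascontiguousarray(im),cv2.COLOR_BGR2HSV)
    m=((hsv[...,0]>100)&(hsv[...,0]<125)&(hsv[...,1]>130)&(hsv[...,2]>60)).astype(np.uint8)
    n,l,st,ce=cv2.connectedComponentsWithStats(m)
    for i in range(1,n):
        if st[i,4]>400 and 140<st[i,1]<320 and 200<st[i,0]<450:
            c=cv2.findContours((l==i).astype(np.uint8),0,2)[0][0].reshape(-1,2)
            print(ce[i].round(1),[np.round(v,1) for v in cv2.minAreaRect(px2w(C,c,70)[:,:2].astype(np.float32))])
E
python3 - <<'E'
from lids import *
lids("t1.png"); print(observe()["tcp_pos"],observe()["contact_force"])
E
```

```text
clock: 4.32
tcp_pos: [458.2, -151.3, 14.1]
tool_rot: [3.141, -0.0, -1.604]
contact_force: [0.1, -0.3, 0.0]
gripper_width: 50.3
[320.3 191.2] [array([649.9,  -4.7]), array([83.6, 92.7]), np.float64(87.8)]
[235.  266.2] [array([456.9, 215.8]), array([93.9, 83.4]), np.float64(5.9)]
[ 458.23891003 -151.21241187   14.12838092] [ 0.06796369 -0.05384213  0.49811756]
```

View pics/t1.png

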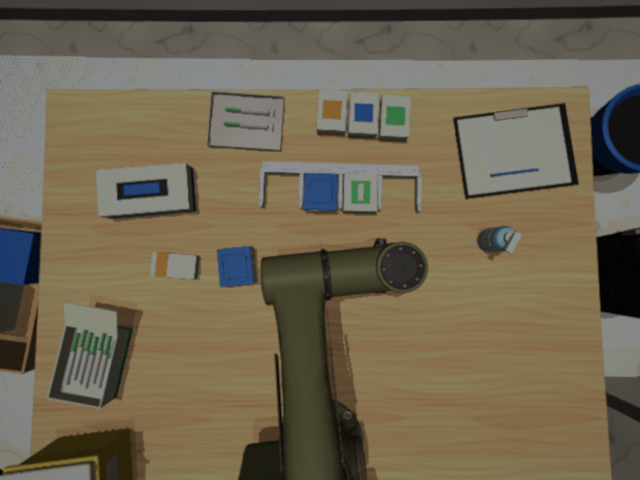

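```bash
python3 -m jog '[[-0.18,-20,0,0,0],[-0.18,0,0,-36,0],[-0.18,0,0,-36,0],[-0.18,0,0,-36,0],[-0.18,0,0,-36,0],[-0.18,0,0,-36,0],[-0.18,0,0,0,-7],[-0.18,0,0,0,-7],[-0.18,0,0,0,-7],[-0.18,0,0,0,-7],[-0.18,0,0,0,-7],[-0.18,0,0,0,-7],[-0.18,0,0,0,-7],[-0.18,0,0,0,-7],[-0.18,0,0,0,-7],[-0.18,0,0,0,-7],[-0.18,0,0,0,-7],[-0.18,0,0,0,-7],[-0.18,0,0,0,-6]]'
python3 -m jog '[[-0.18,-24,26,0,0],[-0.18,-24,26,0,0],[-0.18,-24,26,0,0],[-0.18,0,0,0,0],[-0.18,0,0,0,0]]'
python3 - <<'E'
from h import *
C=cam("wrist"); print(observe()["tcp_pos"],observe()["tool_rot"],C[2])
im=snap("wrist","w2.png")[:,:,::-1]; hsv=cv2.cvtColor(np.ascontiguousarray(im),cv2.COLOR_BGR2HSV)
m=((hsv[...,0]>100)&(hsv[...,0]<125)&(hsv[...,1]>130)&(hsv[...,2]>60)).astype(np.uint8)
n,l,st,ce=cv2.connectedComponentsWithStats(m)
for i in range(1,n):
    if st[i,4]>2000:
        c=cv2.findContours((l==i).astype(np.uint8),0,2)[0][0].reshape(-1,2)
        print(ce[i],st[i],cv2.minAreaRect(px2w(C,c,71)[:,:2].astype(np.float32)))
E
```

```text
clock: 5.95
tcp_pos: [459.0, -131.0, 194.2]
tool_rot: [3.141, 0.0, -0.027]
contact_force: [-0.3, 0.0, 0.3]
gripper_width: 50.5
clock: 6.37
tcp_pos: [383.8, -207.5, 194.7]
tool_rot: [3.141, -0.001, -0.036]
contact_force: [0.1, 0.3, 0.1]
gripper_width: 50.2
[ 383.81344015 -207.5441305   194.65825314] [ 3.14143697e+00 -1.09700123e-03 -3.55258994e-02] [ 454.60758396 -209.67290179  337.40287778]
[318.10605041 111.39837483] [  251    38   134   150 19321] ((461.3999328613281, -207.91197204589844), (84.71460723876953, 94.31785583496094), 87.94461822509766)
```

View pics/w2.png

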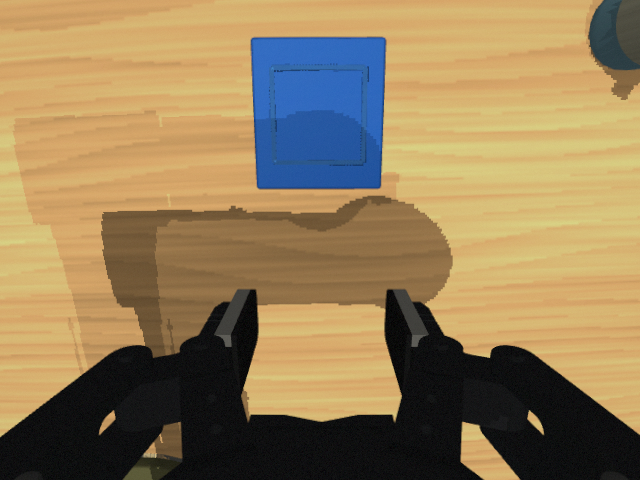

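Refill_1 is at (461.4, −207.9) with yaw −2.1°, about 1 mm off the bay line. I'll push it to just short of the dividers and check the fit there.

```bash
python3 -m jog '[[-0.18,0,0,36,0],[-0.18,0,0,36,0],[-0.18,0,0,36,0],[-0.18,0,0,36,0],[-0.18,0,0,36,0],[-0.18,10,0,0,0],[-0.18,7,0,0,0],[-0.18,8,0,0,0],[-0.18,8,0,0,0],[-0.18,8,0,0,0],[-0.18,8,0,0,0],[-0.18,8,0,0,0],[-0.18,8,0,0,0],[-0.18,8,0,0,0],[-0.18,6,0,0,0],[-0.18,4,0,0,0],[-0.18,2,0,0,0],[-0.18,0,0,0,0]]'
python3 -m jog '[[-0.18,-8,0,0,0],[-0.18,0,0,-40,0],[-0.18,0,0,-40,0],[-0.18,0,0,-40,0],[-0.18,0,0,-40,0],[-0.18,0,0,0,0],[-0.18,0,0,0,0]]'
cat > wl.py <<'E'
from h import *
def wl(f):
    C=cam("wrist"); print(observe()["tcp_pos"].round(1),observe()["tool_rot"].round(3),C[2].round(1))
    im=snap("wrist",f)[:,:,::-1]; hsv=cv2.cvtColor(np.ascontiguousarray(im),cv2.COLOR_BGR2HSV)
    m=((hsv[...,0]>100)&(hsv[...,0]<125)&(hsv[...,1]>130)&(hsv[...,2]>60)).astype(np.uint8)
    n,l,st,ce=cv2.connectedComponentsWithStats(m)
    for i in range(1,n):
        if st[i,4]>2000:
            c=cv2.findContours((l==i).astype(np.uint8),0,2)[0][0].reshape(-1,2)
            print(ce[i].round(),st[i],[np.round(v,2) for v in cv2.minAreaRect(px2w(C,c,71)[:,:2].astype(np.float32))])
    return C
E
python3 -c "
from wl import *
wl('w3.png')"
```

```text
clock: 7.92
tcp_pos: [470.0, -209.5, 14.2]
tool_rot: [-3.141, -0.0, -0.033]
contact_force: [-0.5, 0.2, -0.2]
gripper_width: 50.4
clock: 8.5
tcp_pos: [462.4, -209.4, 177.5]
tool_rot: [3.141, -0.007, -0.033]
contact_force: [0.4, 0.4, -1.0]
gripper_width: 50.4
[ 462.4 -209.4  177.5] [ 3.141 -0.007 -0.033] [ 532.4 -211.3  320.7]
[321. 123.] [  250    45   143   159 21666] [array([ 532.98, -211.26]), array([84.65, 95.05]), np.float64(88.07)]
```

View pics/w3.png

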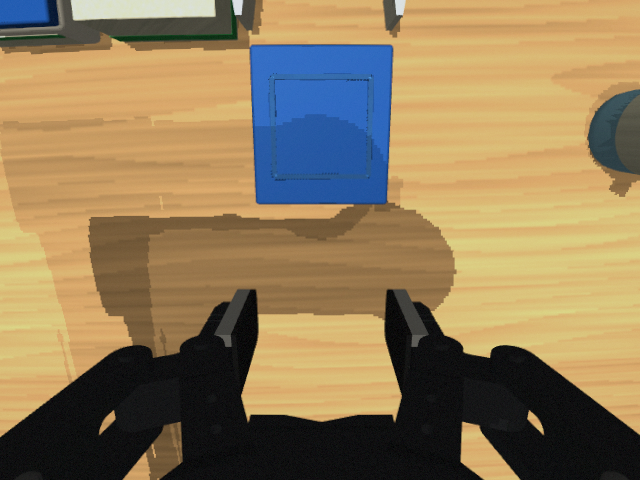

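The wrist view shows the tub squarely before bay 4, with divider tips at about (247,28) and (396,30). I'll check those against the rack model.

Run:
```python
from h import *
C=cam("wrist"); a=np.radians(-1.95)
def rk(x,y,z): return [649+np.cos(a)*x-np.sin(a)*y,-57.7+np.sin(a)*x+np.cos(a)*y,z]
for y in(-100,-105,-110,-205,-210,-215):
  print(y,w2px(C,[rk(-43,y,42),rk(-23,y,42),rk(-43,y,0)]).round(0).tolist())
im=cv2.imread('pics/w3.png')[0:60,225:420]; cv2.imwrite('pics/w3c.png',cv2.resize(im,None,fx=4,fy=4,interpolation=cv2.INTER_CUBIC))
```

```text
-100 [[233.0, 18.0], [231.0, -16.0], [245.0, 33.0]]
-105 [[240.0, 17.0], [239.0, -17.0], [252.0, 32.0]]
-110 [[248.0, 17.0], [247.0, -17.0], [258.0, 32.0]]
-205 [[396.0, 17.0], [397.0, -17.0], [385.0, 32.0]]
-210 [[403.0, 18.0], [405.0, -16.0], [392.0, 33.0]]
-215 [[411.0, 18.0], [412.0, -16.0], [399.0, 33.0]]
```

View pics/w3c.png

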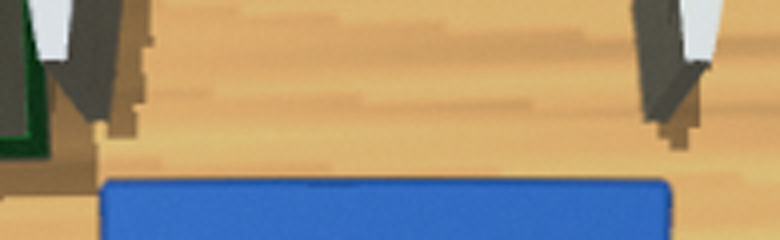

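The bay's mid-line is about 1.4 mm to the left of the tub's path, inside the 3.5 mm clearance. I'll trim slightly left during the push.

```bash
python3 -m jog '[[-0.18,0,0,40,0],[-0.18,0,0,40,0],[-0.18,0,0,40,0],[-0.18,0,0,40,0],[-0.18,9,0,0,0],[-0.18,8,-0.3,0,0],[-0.18,8,-0.3,0,0],[-0.18,8,-0.3,0,0],[-0.18,8,-0.3,0,0],[-0.18,8,-0.2,0,0],[-0.18,8,0,0,0],[-0.18,8,0,0,0],[-0.18,8,0,0,0],[-0.18,8,0,0,0],[-0.18,8,0,0,0],[-0.18,8,0,0,0],[-0.18,7,0,0,0],[-0.18,5,0,0,0],[-0.18,2,0,0,0],[-0.18,0,0,0,0]]'
```

```text
clock: 10.22
tcp_pos: [573.1, -211.5, 14.1]
tool_rot: [-3.141, -0.0, -0.033]
contact_force: [-0.5, 0.2, -0.3]
gripper_width: 50.2
```

```bash
python3 -m jog '[[-0.18,1,0,0,0],[-0.18,1,0,0,0],[-0.18,0,0,0,0]]'
```

```text
clock: 10.47
tcp_pos: [574.3, -211.6, 14.2]
tool_rot: [-3.141, 0.0, -0.033]
contact_force: [-1.5, -0.6, -0.8]
gripper_width: 50.7
```

```bash
python3 -m jog '[[-0.18,2,0,0,0],[-0.18,2,0,0,0],[-0.18,1,0,0,0],[-0.18,0,0,0,0]]'; python3 -m jog '[[-0.18,1,0,0,0],[-0.18,0,0,0,0]]';python3 -m jog '[[-0.18,1,0,0,0],[-0.18,0,0,0,0]]'
```

```text
clock: 10.8
tcp_pos: [579.7, -211.8, 14.2]
tool_rot: [-3.142, -0.0, -0.033]
contact_force: [-1.6, 0.3, 0.4]
gripper_width: 50.6
clock: 10.97
tcp_pos: [580.6, -211.8, 14.2]
tool_rot: [-3.142, 0.0, -0.033]
contact_force: [-1.1, -0.4, 0.8]
gripper_width: 50.6
clock: 11.13
tcp_pos: [581.6, -211.8, 14.3]
tool_rot: [-3.142, 0.0, -0.033]
contact_force: [-0.8, -0.9, -0.5]
gripper_width: 50.2
```

```bash
for i in 1; do python3 -m jog '[[-0.18,1,0,0,0],[-0.18,0,0,0,0]]'; python3 -m jog '[[-0.18,1,0,0,0],[-0.18,0,0,0,0]]'; fi_=1; done
```

```text
clock: 11.3
tcp_pos: [582.6, -211.9, 14.3]
tool_rot: [-3.142, -0.0, -0.033]
contact_force: [-1.2, -0.4, -0.4]
gripper_width: 50.3
clock: 11.47
tcp_pos: [583.6, -211.9, 14.2]
tool_rot: [-3.142, 0.0, -0.033]
contact_force: [-0.5, 0.3, -1.0]
gripper_width: 50.6
```

```bash
python3 -m jog '[[-0.18,1,0,0,0],[-0.18,0,0,0,0]]'; python3 -m jog '[[-0.18,1,0,0,0],[-0.18,0,0,0,0]]'
```

```text
clock: 11.63
tcp_pos: [584.6, -211.9, 14.3]
tool_rot: [-3.142, -0.0, -0.033]
contact_force: [-0.8, -0.1, 0.3]
gripper_width: 50.6
clock: 11.8
tcp_pos: [585.1, -211.9, 14.2]
tool_rot: [-3.141, 0.001, -0.033]
contact_force: [-3.7, 0.4, 0.0]
gripper_width: 50.2
```

```bash
python3 -m jog '[[-0.18,1,0,0,0],[-0.18,0,0,0,0]]'; python3 -m jog '[[-0.18,1,0,0,0],[-0.18,0,0,0,0]]'
```

```text
clock: 11.97
tcp_pos: [585.1, -212.1, 13.9]
tool_rot: [-3.141, 0.003, -0.034]
contact_force: [-7.3, 0.5, 2.5]
gripper_width: 50.1
clock: 12.13
tcp_pos: [584.9, -212.1, 13.5]
tool_rot: [-3.141, 0.006, -0.034]
contact_force: [-10.9, -0.2, 3.1]
gripper_width: 50.3
```

Contact came at TCP x = 585, and the force rose to 11 N with no further motion, so refill_1 is home. Next I'll back off, lift, and go to the left side of refill_2.

```bash
python3 -m jog '[[-0.18,-13,0,0,0],[-0.18,0,0,-36,0],[-0.18,0,0,-36,0],[-0.18,0,0,-36,0],[-0.18,0,0,-36,0],[-0.18,0,0,-36,0],[-0.18,-10,-38,0,0],[-0.18,-10,-38,0,0],[-0.18,-10,-38,0,0],[-0.18,-10,-38,0,0],[-0.18,-10,-38,0,0],[-0.18,-10,-38,0,0],[-0.18,-10,-38,0,0],[-0.18,-10,-38,0,0],[-0.18,-10,-38,0,0],[-0.18,-10,-38,0,0],[-0.18,-10,-38,0,0],[-0.18,-10,-38,0,0],[-0.18,-10,-38,0,0]]'
python3 -m jog '[[-0.18,0,0,0,7],[-0.18,0,0,0,7],[-0.18,0,0,0,7],[-0.18,0,0,0,7],[-0.18,0,0,0,7],[-0.18,0,0,0,7],[-0.18,0,0,0,7],[-0.18,0,0,0,7],[-0.18,0,0,0,7],[-0.18,0,0,0,7],[-0.18,0,0,0,7],[-0.18,0,0,0,7],[-0.18,0,0,0,6],[-0.18,0,0,0,0]]'
python3 - <<'E'
from lids import *
lids("t2.png")
from wl import *
wl("w4.png")
E
```

```text
clock: 13.72
tcp_pos: [460.5, 288.9, 195.2]
tool_rot: [-3.139, -0.002, -0.033]
contact_force: [0.5, 0.8, 1.0]
gripper_width: 50.2
clock: 14.88
tcp_pos: [461.4, 286.9, 194.8]
tool_rot: [-3.14, 0.001, -1.608]
contact_force: [0.1, -0.4, 0.3]
gripper_width: 50.2
[320.3 191.2] [array([649.9,  -4.3]), array([83.7, 93.4]), np.float64(87.3)]
[401.  192.5] [array([ 645.2, -214.4]), array([83.4, 92.5]), np.float64(89.1)]
[236.1 266.6] [array([457.4, 215.9]), array([93. , 83.6]), np.float64(5.6)]
[461.3 286.8 194.7] [-3.141e+00  1.000e-03 -1.602e+00] [459.6 216.7 337.3]
[323. 123.] [  241    49   159   149 18860] [array([459.26, 217.82]), array([95.25, 83.97]), np.float64(5.98)]
```

```bash
python3 -m jog '[[-0.18,0,0,36,0],[-0.18,0,0,36,0],[-0.18,0,0,36,0],[-0.18,0,0,36,0],[-0.18,0,0,36,0],[-0.18,6,0,0,0],[-0.18,6,0,0,0],[-0.18,7,0,0,0],[-0.18,8,0,0,0],[-0.18,8,0,0,0],[-0.18,8,0,0,0],[-0.18,8,0,0,0],[-0.18,8,0,0,0],[-0.18,8,0,0,0],[-0.18,8,0,0,0],[-0.18,8,0,0,0],[-0.18,8,0,0,0],[-0.18,8,0,0,0],[-0.18,8,0,0,0]]'
python3 -m jog '[[-0.18,7,0,0,0],[-0.18,5,0,0,0],[-0.18,3,0,0,0],[-0.18,1,0,0,0],[-0.18,0,0,0,0]]'
```

```text
clock: 16.57
tcp_pos: [457.4, 178.7, 14.3]
tool_rot: [3.141, -0.0, -1.604]
contact_force: [-0.5, 1.8, 0.2]
gripper_width: 50.9
clock: 16.98
tcp_pos: [456.8, 163.1, 14.1]
tool_rot: [3.141, -0.0, -1.604]
contact_force: [0.0, 0.5, -0.6]
gripper_width: 50.6
```

```bash
python3 -m jog '[[-0.18,-20,0,0,0],[-0.18,0,0,-36,0],[-0.18,0,0,-36,0],[-0.18,0,0,-36,0],[-0.18,0,0,-36,0],[-0.18,0,0,-36,0],[-0.18,0,0,0,-7],[-0.18,0,0,0,-7],[-0.18,0,0,0,-7],[-0.18,0,0,0,-7],[-0.18,0,0,0,-7],[-0.18,0,0,0,-7],[-0.18,0,0,0,-7],[-0.18,0,0,0,-7],[-0.18,0,0,0,-7],[-0.18,0,0,0,-7],[-0.18,0,0,0,-7],[-0.18,0,0,0,-7],[-0.18,0,0,0,-6]]'
python3 -m jog '[[-0.18,-24,25,0,0],[-0.18,-24,25,0,0],[-0.18,-24,25,0,0],[-0.18,0,0,0,0],[-0.18,0,0,0,0]]'
python3 -c "
from wl import *
wl('w5.png')"
```

```text
clock: 18.57
tcp_pos: [457.4, 183.4, 193.9]
tool_rot: [3.141, 0.001, -0.027]
contact_force: [-1.1, -0.1, 0.3]
gripper_width: 50.2
clock: 18.98
tcp_pos: [382.7, 110.4, 195.3]
tool_rot: [-3.139, -0.002, -0.033]
contact_force: [0.1, 0.6, -0.0]
gripper_width: 50.4
[382.7 110.4 195.3] [-3.139e+00 -2.000e-03 -3.300e-02] [453.3 108.1 338.1]
[324. 118.] [  258    45   133   149 18975] [array([456.15, 106.92]), array([84.32, 94.62]), np.float64(88.07)]
```

Refill_2 is at (456, 107), yaw −1.9°, and the bay line is y ≈ 107.8. Same procedure as before.

```bash
python3 -m jog '[[-0.18,0,0,36,0],[-0.18,0,0,36,0],[-0.18,0,0,36,0],[-0.18,0,0,36,0],[-0.18,0,0,36,0],[-0.18,7,0,0,0],[-0.18,7,0,0,0],[-0.18,8,0,0,0],[-0.18,8,0,0,0],[-0.18,8,0,0,0],[-0.18,8,0,0,0],[-0.18,8,0,0,0],[-0.18,8,0,0,0],[-0.18,8,0,0,0],[-0.18,8,0,0,0],[-0.18,6,0,0,0],[-0.18,4,0,0,0],[-0.18,2,0,0,0],[-0.18,0,0,0,0]]'
python3 -m jog '[[-0.18,-8,0,0,0],[-0.18,0,0,-40,0],[-0.18,0,0,-40,0],[-0.18,0,0,-40,0],[-0.18,0,0,-40,0],[-0.18,0,0,0,0],[-0.18,0,0,0,0]]'
python3 - <<'E'
from wl import *
C=wl('w6.png'); a=np.radians(-1.95)
def rk(x,y,z): return [649+np.cos(a)*x-np.sin(a)*y,-57.7+np.sin(a)*x+np.cos(a)*y,z]
for y in(215,210,205,110,105,100):
  print(y,w2px(C,[rk(-43,y,42),rk(-43,y,0)]).round(1).tolist())
im=cv2.imread('pics/w6.png')[0:80,225:420]; cv2.imwrite('pics/w6c.png',cv2.resize(im,None,fx=4,fy=4,interpolation=cv2.INTER_CUBIC))
E
```

```text
clock: 20.62
tcp_pos: [473.5, 107.9, 14.3]
tool_rot: [3.142, -0.0, -0.033]
contact_force: [-0.1, 0.3, 0.2]
gripper_width: 50.3
clock: 21.2
tcp_pos: [465.6, 108.9, 177.3]
tool_rot: [-3.138, -0.005, -0.033]
contact_force: [0.4, 0.5, -1.7]
gripper_width: 50.5
[465.6 108.9 177.3] [-3.138 -0.005 -0.033] [535.8 106.4 320.3]
[325. 121.] [  255    44   142   159 21536] [array([536.53, 104.95]), array([84.28, 94.76]), np.float64(88.08)]
215 [[238.3, 7.9], [249.9, 24.3]]
210 [[246.0, 7.8], [256.5, 24.2]]
205 [[253.7, 7.8], [263.2, 24.2]]
110 [[400.5, 7.9], [389.7, 24.3]]
105 [[408.2, 8.0], [396.4, 24.3]]
100 [[415.9, 8.1], [403.0, 24.4]]
```

View pics/w6c.png

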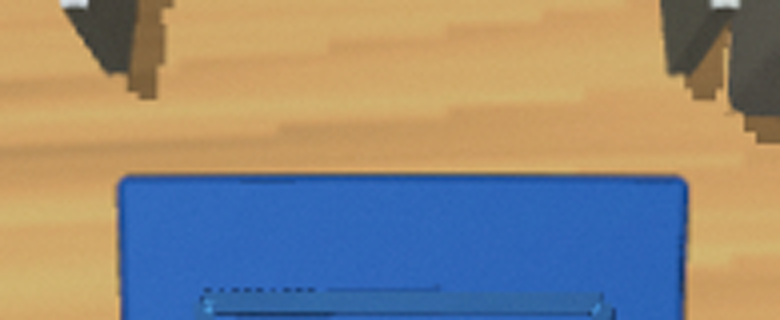

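The tips average column 325 and the tub centre is at column 325, so it is aligned to within 0.3 mm. Pushing it in.

```bash
python3 -m jog '[[-0.18,0,0,40,0],[-0.18,0,0,40,0],[-0.18,0,0,40,0],[-0.18,0,0,40,0],[-0.18,9,0,0,0],[-0.18,9,0,0,0],[-0.18,9,0,0,0],[-0.18,9,0,0,0],[-0.18,9,0,0,0],[-0.18,9,0,0,0],[-0.18,9,0,0,0],[-0.18,9,0,0,0],[-0.18,9,0,0,0],[-0.18,9,0,0,0],[-0.18,9,0,0,0],[-0.18,9,0,0,0],[-0.18,7,0,0,0],[-0.18,4,0,0,0],[-0.18,2,0,0,0],[-0.18,0,0,0,0]]'; python3 -m jog '[[-0.18,1,0,0,0],[-0.18,1,0,0,0],[-0.18,0,0,0,0]]'; python3 -m jog '[[-0.18,1,0,0,0],[-0.18,1,0,0,0],[-0.18,0,0,0,0]]'
```

```text
clock: 22.92
tcp_pos: [586.4, 104.2, 14.3]
tool_rot: [-3.142, -0.0, -0.033]
contact_force: [0.2, -0.4, -0.3]
gripper_width: 50.0
clock: 23.17
tcp_pos: [587.9, 104.2, 14.4]
tool_rot: [-3.141, 0.0, -0.033]
contact_force: [-1.0, -0.3, -0.5]
gripper_width: 50.3
clock: 23.42
tcp_pos: [590.1, 104.1, 14.4]
tool_rot: [-3.141, -0.0, -0.033]
contact_force: [-1.0, 0.1, -0.6]
gripper_width: 50.4
```

```bash
python3 -m jog '[[-0.18,2,0,0,0],[-0.18,2,0,0,0],[-0.18,0,0,0,0]]'; python3 -m jog '[[-0.18,1,0,0,0],[-0.18,1,0,0,0],[-0.18,0,0,0,0]]'; python3 -m jog '[[-0.18,1,0,0,0],[-0.18,0,0,0,0]]'
```

```text
clock: 23.67
tcp_pos: [594.4, 104.0, 14.4]
tool_rot: [-3.141, -0.0, -0.033]
contact_force: [-0.0, -0.0, -0.4]
gripper_width: 50.2
clock: 23.92
tcp_pos: [596.0, 103.9, 14.2]
tool_rot: [-3.142, 0.0, -0.033]
contact_force: [-2.3, -0.4, 0.4]
gripper_width: 50.5
clock: 24.08
tcp_pos: [595.9, 103.7, 13.8]
tool_rot: [3.141, 0.003, -0.033]
contact_force: [-6.3, -0.5, 3.0]
gripper_width: 50.6
```

```bash
python3 -m jog '[[-0.18,1,0,0,0],[-0.18,0,0,0,0]]'; python3 -m jog '[[-0.18,-13,0,0,0],[-0.18,0,0,-40,0],[1,0,0,-42,0],[1,0,0,-5,0],[1,25,0,0,0],[1,25,1,0,0],[1,22,0,0,0],[1,0,0,0,0],[1,0,0,0,0],[1,0,0,0,0],[1,0,0,0,0]]' 40
```

```text
clock: 24.25
tcp_pos: [595.8, 103.6, 13.4]
tool_rot: [3.141, 0.005, -0.033]
contact_force: [-10.9, 1.1, 2.7]
gripper_width: 49.9
clock: 25.17
tcp_pos: [656.6, 101.0, 101.3]
tool_rot: [-3.141, -0.001, -0.033]
contact_force: [0.8, -0.3, 0.4]
gripper_width: 0.2
```

```bash
python3 -m jog '[[1,0,0,15,0],[1,0,0,10,0],[1,0,0,2,0],[1,0,0,2,0],[1,0,0,2,0],[1,0,0,0,0]]'; python3 -m jog '[[1,0,0,2,0],[1,0,0,2,0],[1,0,0,0,0]]'; python3 -m jog '[[1,0,0,1,0],[1,0,0,1,0],[1,0,0,0,0]]'
```

```text
clock: 25.67
tcp_pos: [656.9, 100.9, 70.1]
tool_rot: [-3.141, -0.0, -0.033]
contact_force: [-0.1, -0.2, -0.4]
gripper_width: 0.2
clock: 25.92
tcp_pos: [657.3, 100.9, 66.8]
tool_rot: [-3.141, -0.001, -0.033]
contact_force: [-0.5, 1.0, 2.7]
gripper_width: -0.0
clock: 26.17
tcp_pos: [657.4, 100.9, 64.4]
tool_rot: [-3.141, -0.001, -0.033]
contact_force: [-0.7, 0.3, 4.1]
gripper_width: -0.1
```

```bash
python3 -m jog '[[1,0,0,1,0],[1,0,0,1,0],[1,0,0,0,0]]'; python3 -m jog '[[1,0,0,1,0],[1,0,0,0,0],[1,0,0,0,0]]'; python3 -m jog '[[1,0,0,1,0],[1,0,0,0,0],[1,0,0,0,0]]'
```

```text
clock: 26.42
tcp_pos: [657.3, 100.9, 62.2]
tool_rot: [-3.141, -0.001, -0.033]
contact_force: [0.1, -0.0, 5.1]
gripper_width: -0.0
clock: 26.67
tcp_pos: [657.4, 100.9, 62.1]
tool_rot: [-3.141, -0.001, -0.033]
contact_force: [-1.5, 0.0, 7.7]
gripper_width: -0.1
clock: 26.92
tcp_pos: [657.4, 100.9, 62.1]
tool_rot: [-3.141, -0.002, -0.033]
contact_force: [-4.2, 0.6, 11.9]
gripper_width: 0.2
```

Lid 2 stops at 62.1 mm with 12 N, so it is shut. Now the other lid.

```bash
python3 -m jog '[[1,0,0,-23,0],[1,0,0,-25,0],[1,0,39.5,0,0],[1,0,39.5,0,0],[1,0,39.5,0,0],[1,0,39.5,0,0],[1,0,39.5,0,0],[1,0,39.5,0,0],[1,0,39.5,0,0],[1,0,39,0,0],[1,0,0,0,0],[1,0,0,0,0]]'; python3 -m jog '[[1,0,0,15,0],[1,0,0,13,0],[1,0,0,2,0],[1,0,0,2,0],[1,0,0,2,0],[1,0,0,0,0]]'; python3 -m jog '[[1,0,0,2,0],[1,0,0,2,0],[1,0,0,0,0]]'
```

```text
clock: 27.92
tcp_pos: [645.2, -216.6, 105.8]
tool_rot: [-3.141, 0.003, -0.037]
contact_force: [0.7, -0.0, -1.2]
gripper_width: 0.2
clock: 28.42
tcp_pos: [646.6, -214.0, 74.0]
tool_rot: [-3.142, 0.0, -0.032]
contact_force: [0.1, 0.7, -0.6]
gripper_width: 0.2
clock: 28.67
tcp_pos: [646.7, -214.4, 70.2]
tool_rot: [3.142, -0.001, -0.033]
contact_force: [0.4, -0.3, -0.2]
gripper_width: 0.2
```

```bash
python3 -m jog '[[1,0,0,1,0],[1,0,0,1,0],[1,0,0,1,0],[1,0,0,0,0]]'; python3 -m jog '[[1,0,0,1,0],[1,0,0,0,0],[1,0,0,0,0]]'
```

```text
clock: 29.0
tcp_pos: [646.7, -214.5, 67.4]
tool_rot: [3.142, -0.001, -0.033]
contact_force: [-2.1, 1.3, 5.7]
gripper_width: -0.2
clock: 29.25
tcp_pos: [646.7, -214.5, 66.1]
tool_rot: [-3.142, -0.001, -0.033]
contact_force: [-0.2, 2.7, 4.8]
gripper_width: 0.0
```

```bash
python3 -m jog '[[1,0,0,1,0],[1,0,0,1,0],[1,0,0,1,0],[1,0,0,0,0]]'; python3 -m jog '[[1,0,0,1,0],[1,0,0,1,0],[1,0,0,0,0]]';  python3 -m jog '[[1,0,0,1,0],[1,0,0,0,0],[1,0,0,0,0]]'
```

```text
clock: 29.58
tcp_pos: [646.7, -214.5, 62.7]
tool_rot: [-3.141, -0.0, -0.033]
contact_force: [1.8, 1.0, 3.9]
gripper_width: -0.1
clock: 29.83
tcp_pos: [646.7, -214.5, 62.1]
tool_rot: [3.141, -0.001, -0.033]
contact_force: [-0.5, 2.8, 9.2]
gripper_width: -0.3
clock: 30.08
tcp_pos: [646.7, -214.5, 62.1]
tool_rot: [3.141, -0.001, -0.033]
contact_force: [-3.1, 4.5, 12.8]
gripper_width: 0.0
```

```bash
python3 -m jog '[[1,0,0,-30,0],[1,0,0,-40,0],[1,0,0,-40,0],[1,0,0,-40,0],[1,-40,0,0,0],[1,-40,-10,0,0],[1,-40,-10,0,0],[1,-40,-10,0,0],[1,-40,-10,0,0],[1,0,0,0,0],[1,0,0,0,0]]'
python3 - <<'E'
from lids import *
lids("t3.png")
cv2.imwrite('pics/t3c.png',cv2.resize(cv2.imread('pics/t3.png')[140:290,90:540],None,fx=1.75,fy=1.75,interpolation=cv2.INTER_CUBIC))
E
```

```text
clock: 31.0
tcp_pos: [446.1, -167.7, 210.4]
tool_rot: [-3.141, -0.002, -0.033]
contact_force: [0.4, -0.8, 0.3]
gripper_width: 0.1
[279.8 189.7] [array([654.9, 101.7]), array([85.5, 91.9]), np.float64(89.7)]
[320.3 191.2] [array([649.9,  -4.4]), array([83.8, 93.2]), np.float64(87.4)]
[400.6 193.1] [array([ 643.9, -212.9]), array([80.8, 93.9]), np.float64(88.8)]
```

View pics/t3c.png

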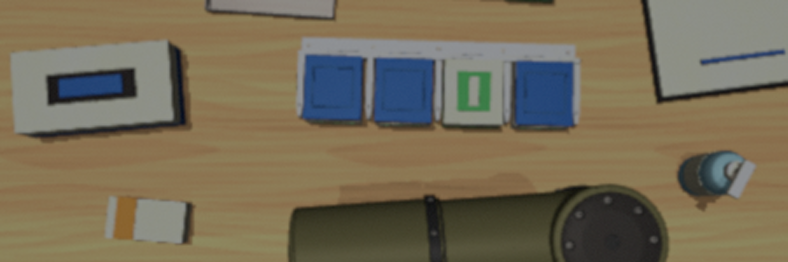

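All four bays are filled and level along the rail. The three lids line up within about 1.3 mm, and the bystanders are where they were. Handing in.

```bash
python3 -c "
from workcell import *
print(finish_job())"
```

```text
the job is handed in; nothing more can be done
None
```

Both refill tubs are in the two empty bays with their lids pressed shut. I handed the job in at about 31 s of the 67 s allowed.

- **Placement:** refill_1 went into bay 4 and refill_2 into bay 1. I slid each one sideways into line with two spread fingers, then pushed it forward until it stopped against the back rail, at about 11 N in both cases.
- **Lids:** after both tubs were home, I pressed each lid straight down at its centre. Both stopped at 62.1 mm with 12 to 13 N, against 62 mm for fully shut.
- **Final check:** in the last top view the two refills and the stocked tub line up along the rail within about 1.3 mm, which is roughly the camera's accuracy. The stocked tub measured the same position to within 1 mm throughout. By eye, the carton, glove box, plaster box and gel bottle have not moved.
- **Disagreement:** the wrist and top cameras differed by 1 to 3.5 mm on where the rack is. That is mostly within calibration error; the pushes stopped on contact rather than on a calculated position.

No check failed.

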